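# Electrode down into the next sample

## Robot

A 6-joint arm with a two-finger parallel gripper is mounted at the origin on the work surface. World frame = base frame: x ahead of the robot, y to its left, z up, the work surface at z = 0. Lengths are in m, angles in rad, forces in N, time in s.
With the tool pointing down it reaches from about 0.425 to 0.95 m from the base axis. Payload 14.7 kg.
Tool frame: the origin (TCP) lies on the centre line of the jaws, within the pads' length; the fingertips stand manip.finger_overhang ahead of it and the grasp point (between the pads) lies 2 mm behind it (manip.finger_overhang is the distance from the TCP to the fingertips, in m); z points along the fingers, y is the direction in which the jaws open and shut (so a half turn about z gives the same grasp; the last joint's range is limited). The gripper opens to 85 mm and grips with 20 to 120 N. Pads are 22 mm wide; open, the fingers measure 114 mm over their backs; the gripper's body (76 mm by 85 mm) begins 54 mm behind the grasp point. The pads swing forward as they close: fully open they stand 13 mm farther back than shut.
Start: joints at [-1.337, 0.48, 1.596, -0, 1.065, -0.047], TCP at [0.18, -0.625, 0.248] pointing down, gripper open.
Joint ranges: [-2.75, 2.75], [-0.82, 2.05], [0.23, 2.67], [-1.56, 4.7], [0.09, 2.69], [-2.92, 2.92]. Speed limits (rad/s): [1.89, 1.89, 2.39, 3.01, 3.01, 3.01].

## Interface

Orientations are given as a unit quaternion [w, x, y, z].
In Python, from station import manip gives the robot as it stands. The module is installed in compiled form; this text tells all that it offers.
- The arm moves only by the shell command python3 -m jog 'ROWS' [FORCE]. ROWS is JSON, a list of rows, each a list of 5 numbers: the gripper's target within -1 to 1 (fully open at 1, half-way at 0, shut at -1), then the shift along the tool's x, y, z in cm, then the turn about the tool's z in degrees. In form: [[jaw, dx, dy, dz, roll], ...]. A call has 1 to 8 rows; each row shifts and turns the pose as measured when the row begins, along the tool's axes as they then stand; what a row does not reach is not made up. A row lasts 1/10 s, in which the tool goes at most 50 mm and 8.59 degrees, less where a joint would pass 70% of its speed; a pose out of reach is approached as far as the arm can. A call is refused whole if a number of a shift passes 5 or a number of a turn 8.59, either way. A call with a gripper value outside its range is refused whole. The fingers move at their own pace and stop on an object; FORCE is the grip in N (left out, the last holds). Time passes only in rows, so rows that do not move let the fingers close. It gives the time, the measured TCP pose, the force and the opening at its end, in the units of the state.
- manip.read_state(): the state, without advancing time (a new reading comes with each control period).
- manip.snapshot(name): name is "side" or "top" or "wrist"; returns a dict with "frame" (400x640x3 uint8, red, green, blue), "z_map" (400x640 float32, m along the optical axis (not along the pixel's ray), 0 where there is no reading), "mtx" (3x3 intrinsics, pixels), "rvec" (rotation vector, rad) and "tvec" (3), from world to camera coordinates, as OpenCV has them. Camera axes: x right, y down, z forward; pixel columns grow to the right and rows downward; lengths in m; the calibration is good to about 2 mm. A picture is of the moment at which its call begins.
- manip.close_job(): hands the job in, once; it reports no verdict.
The state is a dict: "t": time; "q": joint angles; "dq": joint speeds; "joint_torque": joint torques, N m; "position": TCP position; "orientation": TCP orientation; "force": force on the tool from outside, world axes, zero at the start; "ft_torque": the same for the moment, N m; "finger_gap": finger opening in m.
Only numpy, scipy, OpenCV 4.12 (cv2) and the standard library are available. Lean on these libraries where they do the work, as an engineer would, in place of code of your own. Each camera call takes 0.05 s, during which the arm holds its last target. There are 200 camera calls.

## Task

Bring the next sample under the electrode: slowly raise the toothed rail by its top handle, tooth by tooth, until you feel it come up gently against its rubber upper stop, and let go so that the pawl holds it on its top tooth, then push the sample slide gently home so that the tub stands under the electrode. Then lift the tail of the pawl and keep it lifted while the rail sinks, until the electrode is fully down in the tub, and let go. Do not pull or press hard against the rubber stops, do not knock the electrode, and leave the glassware and bottles where they are.

Things in the scene. Friction and masses are not known exactly. Their poses are not given: they have to be found in the camera images.
- stand: Grey electrode stand fixed to the bench: base, upright column, toothed steel rail sliding up and down, arm with a glass electrode, sprung pawl, sample slide. Origin on the bench; z up, -x its front (the arm points there), +y the side to which the slide pulls out, -y the pawl's side; turned only about z. In mm here: rail at x 30, y 0; column x 43 to 55, y -30 to 30, to z 177; base 12 thick.
- rail_grip (a point): Centre of the black bar handle on the rail's top: 50 mm long (stand x) x 16 mm thick (stand y) x 26 mm high, 218 mm above the bench when the rail is down; the arm's top is 37 mm below it. Hold it across the 16 mm to raise the rail. Going up takes the weight (0.4 to 0.65 kg), up to 7 N more over 8 mm at each tooth (the pawl swings out meanwhile) and an oil damper's 120 N per m/s. Over 0.13 m/s harms it.
- rail (a joint): Height of the rail over its lowest position (m). 0: fully down. Teeth 12 mm apart hold it at 0.012 (at the start), 0.024 ... 0.072 (top tooth); let go between teeth it sinks to the tooth below. Its upper stop, a rubber pad of 10 N per mm, is clamped at an unmeasured height, met between 0.074 and 0.099: find it by feel, press it with 1 to 15 N. With the pawl lifted the rail sinks by its weight at 30 to 55 mm/s.
- electrode_tip (a point): Lowest point of the fragile glass electrode: 12 mm rod hanging 90 mm in front of the rail, 36 mm above the bench when the rail is down. It must be above the tub's rim before the slide goes in.
- pawl (a joint): Angle of the pawl (rad): 0 engaged in the teeth, grows as its tail is lifted. The nose clears the teeth from about 0.14; a rubber stop (15 N per mm, 35 mm from the pivot) above the lever meets it at about 0.175: no more than 15 N on it, which is at 0.21. It springs back when let go, and swings out by itself as a tooth passes upward.
- pawl_tail (a point): Centre of the black grip block on the pawl's free end: 14 mm (stand x) x 30 mm (stand y) x 14 mm high, 142 mm above the bench, at stand x 30, y -100 mm, free all round and below. The lever's pivot (axis along stand x) lies 85 mm from it towards the rail at the same height: 0.14 rad is 12 mm of lift here, 0.175 rad 15 mm. Lifting takes 2 to 3 N.
- slide (a joint): How far the sample slide is pushed in (m): 0 pulled out, 0.120 home, where it meets a rubber stop (8 N per mm; no more than 15 N into it) and the tub is centred under the electrode. It moves along stand -y, resists with about 2 N and stays where it is left.
- slide_knob (a point): Middle of the upright black knob on the slide: 18 mm diameter, from 22 to 56 mm above the bench (this point 42 mm), 95 mm to the +y side of the tub's centre, at stand x -60 mm.
- tub_rim (a point): Centre of the mouth of the clear sample tub fixed on the slide: 62 mm wide outside, 3 mm wall, rim 77 mm above the bench, inner floor 26 mm above the bench.
- bottle_a: Bystander: white plastic bottle, 60 mm wide, 150 mm tall, origin under its centre.
- bottle_b: Bystander: white plastic bottle with a paper label, 60 mm wide, 150 mm tall, origin under its centre.
- sample_jar: Bystander: squat clear jar with a lid, 56 mm wide, 55 mm tall, origin under its centre.
- beaker: Bystander: empty glass beaker, 60 mm wide, 75 mm tall, origin under its centre.
- spatula: Bystander: spatula lying on the bench.
- dish: Bystander: flat glass dish, 80 mm wide, 15 mm high, origin under its centre.

How it is judged:
By the outcome, as a careful person would: the job done as asked, in the order asked, and still so for the second after the job is handed in, with the robot touching nothing.
It also fails if it takes over 69 s, if anything falls off the work surface, if the arm or the gripper's body presses on something with over 40 N, if the wrist force passes 120 N, or if a joint passes its speed limit or range.

## Working session

There is one attempt and no reset: what is moved stays moved. The work goes in short steps, Python scripts to look and compute and a shell command to move; the robot and the scene stay as the last step left them, time stands still between calls to the robot, and variables do not carry over. Pictures are saved under pics/ and viewed, about 8 in all and at most 12, crops included, and the job is handed in when it is done.

```bash
mkdir -p pics; cat > h.py <<'E'
from station import manip
import numpy as np, cv2
def snap(n,f=None):
    s=manip.snapshot(n)
    if f: cv2.imwrite('pics/'+f,cv2.cvtColor(s['frame'],cv2.COLOR_RGB2BGR))
    return s
def cam(s):
    R=cv2.Rodrigues(np.array(s['rvec'],float))[0]; t=np.array(s['tvec'],float).ravel()
    return R,t,np.array(s['mtx'],float)
def ray(s,u,v,z):
    R,t,K=cam(s); d=R.T@np.linalg.solve(K,[u,v,1.]); c=-R.T@t
    return c+d*(z-c[2])/d[2]
def cloud(s):
    R,t,K=cam(s); z=s['z_map']; v,u=np.mgrid[:400,:640]
    p=np.stack([(u-K[0,2])/K[0,0]*z,(v-K[1,2])/K[1,1]*z,z],-1)
    return (p-t)@R
E
python3 - <<'E'
from h import *
a=snap('top','top.png');b=snap('side','side.png')
print(manip.read_state(),manip.finger_overhang)
for s in(a,b):
    R,t,K=cam(s);print(-R.T@t,R[2],K[0,0])
E
```

```text
{'t': 0.1, 'q': array([-1.33661604e+00,  4.80801188e-01,  1.59679247e+00, -1.67175496e-05,
        1.06509399e+00, -4.66158355e-02]), 'dq': array([-0.00135871, -0.00068607, -0.00159061, -0.00054799, -0.00053906,
       -0.00029713]), 'joint_torque': array([-1.32679459e-03, -9.52261949e+01, -4.31040716e+01,  1.02302090e-04,
        5.29385899e-03, -1.95539388e-05]), 'position': array([ 0.18005462, -0.62420973,  0.2477226 ]), 'orientation': array([-5.44404749e-04,  9.90159656e-01,  1.39941261e-01, -5.85482883e-05]), 'force': array([0.08783173, 0.47158575, 0.03089574]), 'ft_torque': array([-0.05185261,  0.05090589,  0.00207411]), 'finger_gap': 0.08572651261378349} 0.017
[ 0.43172547 -0.00737987  1.43694742] [ 0.11298395  0.00870141 -0.99355871] 409.0714907988162
[-0.23729208  0.93128553  1.28295429] [ 0.49239738 -0.54462742 -0.67891516] 519.1540711600572
```

View pics/top.png

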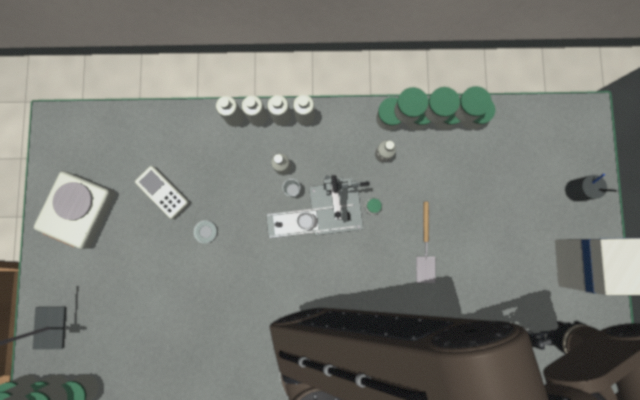

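View pics/side.png

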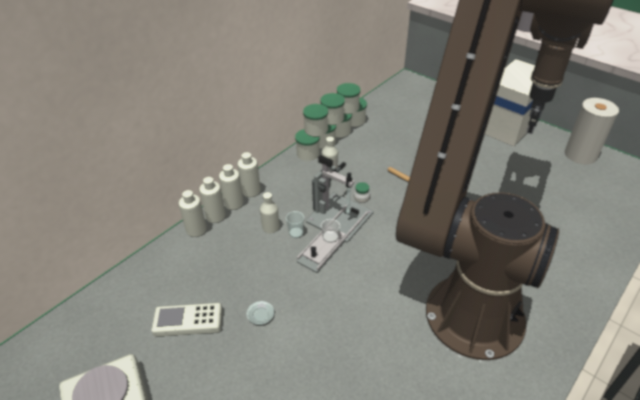

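The top view shows the stand at about (337,200), with its slide and knob at about (278,224). In the side view the stand is at about (325,190) and the knob at about (313,252). I'll zoom both.

```bash
python3 - <<'E'
from h import *
a=cv2.imread('pics/top.png')[140:250,255:405];b=cv2.imread('pics/side.png')[130:280,280:400]
a=cv2.resize(a,None,fx=4,fy=4,interpolation=2);b=cv2.resize(b,None,fx=4,fy=4,interpolation=2)
c=np.zeros((600,800,3),np.uint8)
cv2.imwrite('pics/topc.png',a);cv2.imwrite('pics/sidec.png',b)
E
```

```text
(no output)
```

View pics/topc.png

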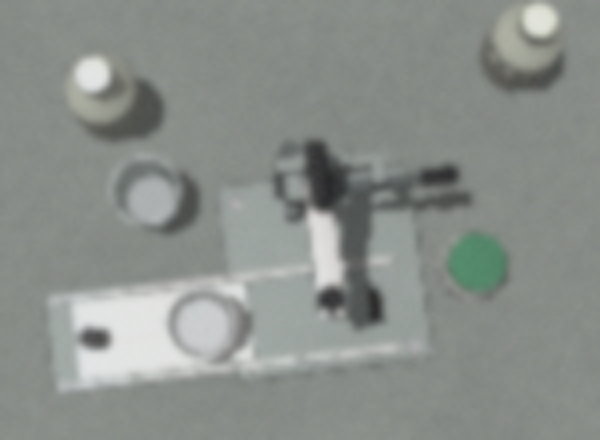

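View pics/sidec.png

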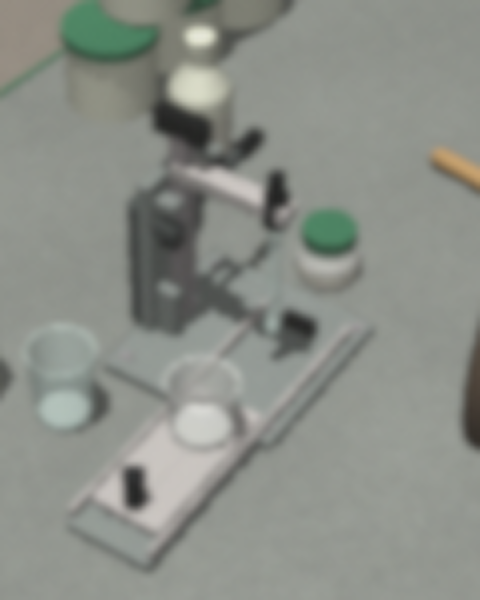

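The top crop shows the handle at crop (320,172), pawl tail (438,174), knob (95,338), tub rim (208,325) and arm tip holder (330,298). I'll measure these with rays at the known heights and compare them with depth.

```bash
python3 - <<'E'
from h import *
a=snap('top');b=snap('side');P=cloud(a);Q=cloud(b)
K=lambda n,u,v,z:print(n,ray(a,255+u/4,140+v/4,z).round(4))
K('knob',95,338,.056);K('tail',438,174,.149);K('tub',208,325,.077);K('arm',330,298,.2)
for n,C,s in(('top',P,a),('side',Q,b)):
    f=s['frame'].astype(int);dark=f.max(2)<75
    near=(abs(C[...,0]-.6)<.2)&(abs(C[...,1]+.02)<.25)
    for m,lo,hi in(('handle',.219,.26),('tail',.13,.17),('knob',.03,.06)):
        M=(dark&near&(C[...,2]>lo)&(C[...,2]<hi)).astype(np.uint8)
        k,L,st,ce=cv2.connectedComponentsWithStats(M)
        for i in range(1,k):
            if st[i,4]>8:
                p=C[L==i];print(n,m,st[i],p.mean(0).round(4),p.min(0).round(3),p.max(0).round(3))
E
```

```text
knob [0.4877 0.1371 0.056 ]
tail [ 0.6108 -0.1452  0.149 ]
tub [0.4966 0.0409 0.077 ]
arm [ 0.5101 -0.0559  0.2   ]
top handle [332 176   6  16  69] [ 0.5996 -0.0468  0.2431] [ 0.576 -0.054  0.238] [ 0.622 -0.039  0.248]
top tail [337 182   5   9  27] [ 0.6064 -0.0637  0.1461] [ 0.592 -0.071  0.133] [ 0.616 -0.057  0.161]
top tail [361 182   8   4  25] [ 0.6102 -0.1449  0.1496] [ 0.605 -0.156  0.144] [ 0.616 -0.134  0.154]
side handle [319 155  14  13  99] [ 0.5983 -0.0399  0.2355] [ 0.574 -0.051  0.221] [ 0.625 -0.032  0.249]
side tail [339 163   6   6  23] [ 0.6106 -0.1395  0.1471] [ 0.604 -0.154  0.136] [ 0.618 -0.123  0.154]
side tail [318 184   9   5  27] [ 0.6006 -0.0258  0.136 ] [ 0.59  -0.034  0.13 ] [ 0.61  -0.014  0.144]
side knob [312 248   4   8  22] [0.4871 0.1495 0.0468] [0.481 0.142 0.034] [0.496 0.156 0.06 ]
```

Handle, tail and knob heights agree with the task text. Measured values:
- **Stand yaw:** about 6.3°, from handle to tail (tail − handle = (0.011, −0.099)).
- **Handle:** (0.5995, −0.046, 0.230).
- **Tail:** (0.6107, −0.145, 0.142).
- **Knob:** about (0.488, 0.138). The slide is already about 20 mm in.

Next I'll line up the tool roll (+9.8°) and go over the handle.

```bash
python3 -m jog '[[1,0,0,-4,4.9],[1,0,0,-3,4.9],[1,3,-3.3,0,0],[1,3,-3.3,0,0],[1,3,-3.3,0,0],[1,3,-3.3,0,0],[1,3,-3.3,0,0],[1,3,-3.3,0,0]]' 40; python3 -m jog '[[1,3,-3.3,0,0],[1,3,-3.3,0,0],[1,3,-3.3,0,0],[1,3,-3.3,0,0],[1,3,-3.3,0,0],[1,3,-3.3,0,0],[1,3,-3.3,0,0],[1,0,0,0,0]]'
cat >> h.py <<'E'
from scipy.spatial.transform import Rotation as Ro
def go(p,yaw=None):
    s=manip.read_state();q=s['orientation'];R=Ro.from_quat([*q[1:],q[0]]).as_matrix()
    print('t',round(s['t'],2),'pos',s['position'].round(4),'F',s['force'].round(2),'gap',round(s['finger_gap'],4),'xyaw',np.degrees(np.arctan2(R[1,0],R[0,0])).round(2),'z',R[:,2].round(3))
    print('tool shift cm',(R.T@(np.array(p)-s['position'])*100).round(2))
E
python3 -c "
from h import *
go([.5995,-.046,.235])"
```

```text
t: 1.0
position: [0.3403, -0.4054, 0.319]
orientation: [-0.001, 0.999, 0.047, -0.0]
force: [1.7, -0.1, -0.1]
finger_gap: 0.0855
t: 1.8
position: [0.5354, -0.1397, 0.3198]
orientation: [-0.001, 0.999, 0.049, 0.001]
force: [-0.5, -0.4, -0.0]
finger_gap: 0.0853
t 1.8 pos [ 0.5354 -0.1397  0.3198] F [-0.48 -0.37 -0.03] gap 0.0853 xyaw 5.6 z [ 0.002  0.002 -1.   ]
tool shift cm [ 7.28 -8.69  8.51]
```

```bash
python3 -m jog '[[1,3,-3.5,0,-0.7],[1,3,-3.5,0,0],[1,1.3,-1.7,0,0],[1,0,0,0,0]]';python3 -c "
from h import *
go([.5995,-.046,.232])
snap('wrist','w1.png')"
```

```text
t: 2.2
position: [0.6003, -0.0425, 0.3194]
orientation: [-0.001, 0.998, 0.056, 0.0]
force: [-0.2, -1.1, -0.3]
finger_gap: 0.0855
t 2.2 pos [ 0.6003 -0.0425  0.3194] F [-0.18 -1.13 -0.33] gap 0.0855 xyaw 6.37 z [ 0.001  0.001 -1.   ]
tool shift cm [-0.12  0.35  8.74]
```

View pics/w1.png

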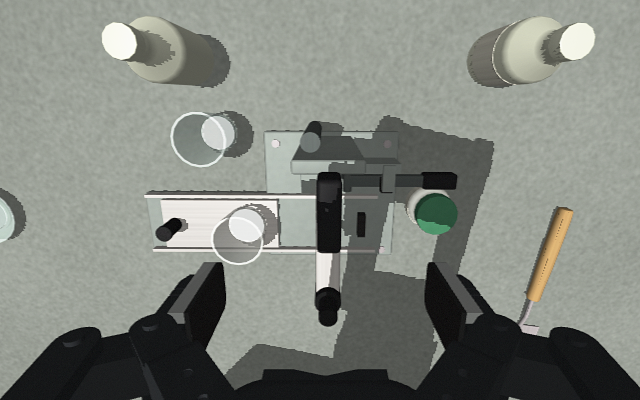

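The wrist view is sharp and square to the stand: handle top at about (328,212), between jaws centred near column 326; tail (440,181); tub rim (238,240); knob (165,231). I'll refine the positions from it.

```bash
python3 - <<'E'
from h import *
s=snap('wrist');P=cloud(s)
f=s['frame'].astype(int);d=(f.max(2)<60)
for n,x0,x1,y0,y1,lo,hi in(('handle',310,350,160,260,.235,.25),('tail',415,465,165,200,.14,.155),('knob',140,200,205,250,.05,.062)):
    M=np.zeros_like(d);M[y0:y1,x0:x1]=1
    M&=d&(P[...,2]>lo)&(P[...,2]<hi);p=P[M].astype(np.float32)
    print(n,len(p),p.mean(0).round(4),cv2.minAreaRect(p[:,:2]*1000))
go([.5995,-.046,.232])
E
```

```text
handle 1811 [ 0.6046 -0.0439  0.243 ] ((602.9454345703125, -44.028587341308594), (49.29282760620117, 14.979474067687988), 6.996723175048828)
tail 652 [ 0.6138 -0.1401  0.1484] ((612.8252563476562, -139.91314697265625), (14.303893089294434, 35.90972137451172), 6.133958339691162)
knob 204 [0.4921 0.1439 0.0564] ((491.34857177734375, 144.6662139892578), (17.603866577148438, 19.19422721862793), 49.29230499267578)
t 2.3 pos [ 0.5991 -0.0445  0.3194] F [ 0.8  -0.48 -0.38] gap 0.0857 xyaw 6.31 z [ 0.     0.001 -1.   ]
tool shift cm [0.02 0.16 8.74]
```

```bash
python3 -m jog '[[1,0.4,0,3,0],[1,0,0,3,0],[1,0,0,2.2,0],[1,0,0,0,0]]';python3 -c "
from h import *
go([.603,-.044,.234])"
```

```text
t: 2.7
position: [0.6012, -0.0493, 0.2365]
orientation: [0.0, 0.999, 0.053, 0.001]
force: [-0.4, -0.0, -0.3]
finger_gap: 0.0855
t 2.7 pos [ 0.6012 -0.0493  0.2365] F [-0.42 -0.01 -0.25] gap 0.0855 xyaw 6.08 z [ 0.002 -0.001 -1.   ]
tool shift cm [ 0.24 -0.51  0.25]
```

```bash
python3 -m jog '[[1,0.2,-0.5,0.2,0],[1,0,0,0,0]]' 40;python3 -c "
from h import *
go([.603,-.044,.234])"
```

```text
t: 2.9
position: [0.6025, -0.0457, 0.2358]
orientation: [0.001, 0.999, 0.052, 0.001]
force: [0.7, 0.0, 0.4]
finger_gap: 0.0853
t 2.9 pos [ 0.6025 -0.0457  0.2358] F [0.73 0.01 0.44] gap 0.0853 xyaw 5.95 z [ 0.002 -0.001 -1.   ]
tool shift cm [ 0.07 -0.17  0.18]
```

```bash
python3 -m jog '[[0,0,-0.15,0,0],[-0.3,0,0,0,0],[-0.5,0,0,0,0],[-0.7,0,0,0,0],[-1,0,0,0,0],[-1,0,0,0,0],[-1,0,0,0,0]]' 40;python3 -c "
from h import *
go([.603,-.044,.234])"
```

```text
t: 3.6
position: [0.6037, -0.0444, 0.2396]
orientation: [0.001, 0.999, 0.052, 0.004]
force: [-0.7, -0.4, -0.9]
finger_gap: 0.0154
t 3.6 pos [ 0.6037 -0.0444  0.2396] F [-0.72 -0.37 -0.91] gap 0.0154 xyaw 5.98 z [ 0.007 -0.002 -1.   ]
tool shift cm [-0.07 -0.05  0.56]
```

Gripped: the gap of 15.4 mm matches the 16 mm bar. I'll raise it slowly.

```bash
python3 -m jog '[[-1,0,0,-0.4,0],[-1,0,0,-0.4,0],[-1,0,0,-0.4,0],[-1,0,0,-0.4,0]]';python3 -m jog '[[-1,0,0,-0.4,0],[-1,0,0,-0.4,0],[-1,0,0,-0.4,0],[-1,0,0,-0.4,0]]'
```

```text
t: 4.0
position: [0.6037, -0.0444, 0.2533]
orientation: [0.001, 0.999, 0.052, 0.003]
force: [3.7, -0.6, -11.2]
finger_gap: 0.0153
t: 4.4
position: [0.6037, -0.0444, 0.2683]
orientation: [0.001, 0.999, 0.052, 0.002]
force: [7.7, -0.9, -21.5]
finger_gap: 0.0151
```

```bash
python3 -m jog '[[-1,0,0,-0.4,0],[-1,0,0,-0.4,0],[-1,0,0,-0.4,0]]' 60;python3 -m jog '[[-1,0,0,-0.4,0],[-1,0,0,-0.4,0],[-1,0,0,-0.4,0],[-1,0,0,-0.3,0]]'
```

```text
t: 4.7
position: [0.6037, -0.0444, 0.2801]
orientation: [0.001, 0.999, 0.052, 0.002]
force: [7.6, -1.1, -22.9]
finger_gap: 0.0146
t: 5.1
position: [0.6037, -0.0444, 0.2952]
orientation: [0.001, 0.999, 0.052, 0.001]
force: [6.4, -1.1, -14.2]
finger_gap: 0.0144
```

The rail is at about 0.068. Next I'll pass the top tooth and settle to get a baseline force.

```bash
python3 -m jog '[[-1,0,0,-0.2,0],[-1,0,0,-0.2,0],[-1,0,0,-0.1,0]]';python3 -m jog '[[-1,0,0,-0.1,0]]';python3 -m jog '[[-1,0,0,-0.1,0]]'
```

```text
t: 5.4
position: [0.6037, -0.0444, 0.3016]
orientation: [0.001, 0.999, 0.052, 0.002]
force: [3.9, -0.6, -8.2]
finger_gap: 0.0144
t: 5.5
position: [0.6037, -0.0444, 0.3029]
orientation: [0.001, 0.999, 0.052, 0.002]
force: [3.4, -1.3, -7.3]
finger_gap: 0.0142
t: 5.6
position: [0.6037, -0.0444, 0.304]
orientation: [0.001, 0.999, 0.052, 0.002]
force: [3.9, -0.2, -7.7]
finger_gap: 0.0148
```

The baseline is −7.5 N with the rail at about 0.076. I'll take 1 mm steps and stop as soon as the force grows beyond −10 N.

```bash
cat > ok.py <<'E'
from station import manip
import sys
s=manip.read_state();f=s['force'];print('F',f.round(1),'p',s['position'].round(4))
i,lim=int(sys.argv[1]),float(sys.argv[2]); sys.exit(abs(f[i])>lim)
E
c="python3 ok.py 2 10"
python3 -m jog '[[-1,0,0,-0.1,0]]' >/dev/null && $c && python3 -m jog '[[-1,0,0,-0.1,0]]' >/dev/null&& $c && python3 -m jog '[[-1,0,0,-0.1,0]]' >/dev/null&& $c && python3 -m jog '[[-1,0,0,-0.1,0]]' >/dev/null&& $c && python3 -m jog '[[-1,0,0,-0.1,0]]' >/dev/null&& $c && python3 -m jog '[[-1,0,0,-0.1,0]]' >/dev/null&& $c
```

```text
F [ 3.7 -0.5 -6.7] p [ 0.6037 -0.0444  0.3051]False
```

```bash
sed -i 's/sys.exit(\(.*\))$/sys.exit(int(\1))/' ok.py
c="python3 ok.py 2 10"
python3 -m jog '[[-1,0,0,-0.1,0]]' >/dev/null && $c && python3 -m jog '[[-1,0,0,-0.1,0]]' >/dev/null&& $c && python3 -m jog '[[-1,0,0,-0.1,0]]' >/dev/null&& $c && python3 -m jog '[[-1,0,0,-0.1,0]]' >/dev/null&& $c && python3 -m jog '[[-1,0,0,-0.1,0]]' >/dev/null&& $c && python3 -m jog '[[-1,0,0,-0.1,0]]' >/dev/null&& $c
```

```text
F [ 3.7 -0.1 -6.9] p [ 0.6037 -0.0444  0.3062]
F [ 3.7 -0.3 -6.2] p [ 0.6037 -0.0444  0.3073]
F [ 2.5 -0.7 -7.6] p [ 0.6037 -0.0444  0.3083]
F [ 3.5 -1.2 -6.7] p [ 0.6037 -0.0444  0.3094]
F [ 2.9 -0.5 -7.1] p [ 0.6037 -0.0444  0.3105]
F [ 3.1 -0.3 -7.1] p [ 0.6037 -0.0444  0.3116]
```

```bash

c="python3 ok.py 2 9.5"
python3 -m jog '[[-1,0,0,-0.1,0]]' >/dev/null && $c && python3 -m jog '[[-1,0,0,-0.1,0]]' >/dev/null&& $c && python3 -m jog '[[-1,0,0,-0.1,0]]' >/dev/null&& $c && python3 -m jog '[[-1,0,0,-0.1,0]]' >/dev/null&& $c && python3 -m jog '[[-1,0,0,-0.1,0]]' >/dev/null&& $c && python3 -m jog '[[-1,0,0,-0.1,0]]' >/dev/null&& $c && python3 -m jog '[[-1,0,0,-0.1,0]]' >/dev/null&& $c && python3 -m jog '[[-1,0,0,-0.1,0]]' >/dev/null&& $c && python3 -m jog '[[-1,0,0,-0.1,0]]' >/dev/null&& $c && python3 -m jog '[[-1,0,0,-0.1,0]]' >/dev/null&& $c
```

```text
F [  7.1  -1.2 -17.8] p [ 0.6037 -0.0444  0.3123]
```

The force rose 10.7 N within 0.7 mm, so that is the rubber stop, at rail ≈ 0.084. I'll ease off, lower it gently toward the top tooth, and let go.

```bash
python3 -m jog '[[-1,0,0,0.2,0],[-1,0,0,0.3,0],[-1,0,0,0.3,0]]';python3 -m jog '[[1,0,0,0,0],[1,0,0,0,0],[1,0,0,0,0],[1,0,0,0,0],[1,0,0,0,0]]';python3 -m jog '[[1,0,0,-4,0],[1,0,0,-3,0],[1,0,0,0,0],[1,0,0,0,0]]'; python3 - <<'E'
from h import *
s=snap('wrist','w2.png');P=cloud(s);d=s['frame'].max(2)<60
k,L,st,ce=cv2.connectedComponentsWithStats((d&(P[...,2]>.26)&(P[...,2]<.33)).astype(np.uint8))
for i in range(1,k):
    if st[i,4]>100:p=P[L==i];print(st[i],p.mean(0).round(4),np.percentile(p[:,2],[10,50,90]))
go([.4914-.03,.1447+.0,.2])
E
```

```text
t: 6.7
position: [0.6038, -0.0444, 0.3048]
orientation: [0.001, 0.999, 0.052, 0.002]
force: [0.9, -0.1, -1.7]
finger_gap: 0.0148
t: 7.2
position: [0.6032, -0.0442, 0.305]
orientation: [0.001, 0.999, 0.052, 0.002]
force: [0.1, 0.2, 0.2]
finger_gap: 0.0851
t: 7.6
position: [0.6024, -0.0441, 0.3768]
orientation: [0.0, 0.999, 0.052, 0.001]
force: [-0.8, -0.2, -0.5]
finger_gap: 0.0858
[ 313  176   26   82 1946] [ 0.606  -0.0436  0.3022] [0.30102407 0.30319784 0.30408318]
[313 295  26  36 649] [ 0.5161 -0.0534  0.2723] [0.2606307  0.27485191 0.28082367]
t 7.65 pos [ 0.6025 -0.0441  0.3768] F [0.01 0.16 0.28] gap 0.0854 xyaw 5.97 z [ 0.002 -0.001 -1.   ]
tool shift cm [-12.1  -20.26  17.64]
```

View pics/w2.png

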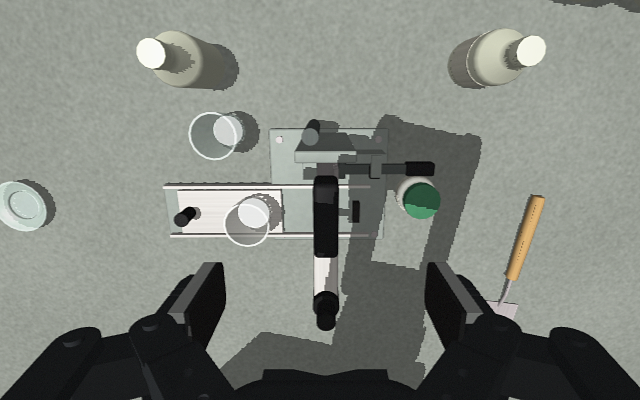

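The handle top is at z = 0.303, exactly what the top tooth (0.072) gives, so the pawl holds. In the picture the tub and slide are unmoved and the bystanders are in place. Now I'll go to the +y side of the knob with the jaws shut.

```bash
python3 -m jog '[[-1,-1.5,-4.1,0,0],[-1,-1.5,-4.1,0,0],[-1,-1.5,-4.1,0,0],[-1,-1.5,-4.1,0,0],[-1,-1.5,-4.1,0,0],[-1,-1.5,-4.1,0,0],[-1,0,0,0,0],[-1,0,0,0,0]]' 20; python3 -c "
from h import *
go([.4865,.191,.048])"
```

```text
t: 8.45
position: [0.4804, 0.1981, 0.3681]
orientation: [0.001, 0.999, 0.051, -0.004]
force: [0.3, -0.7, 0.9]
finger_gap: 0.0003
t 8.45 pos [0.4804 0.1981 0.3681] F [ 0.31 -0.74  0.94] gap 0.0003 xyaw 5.84 z [-0.008 -0.003 -1.   ]
tool shift cm [ 0.8   0.71 32.  ]
```

```bash
python3 -m jog '[[-1,0.5,0.2,4.5,0],[-1,0.2,0,4.5,0],[-1,0,0,4.5,0],[-1,0,0,4.5,0],[-1,0,0,4.5,0],[-1,0,0,4,0],[-1,0,0,0,0]]'; python3 -c "
from h import *
go([.4865,.191,.048])"
```

```text
t: 9.15
position: [0.4891, 0.1906, 0.0933]
orientation: [0.001, 0.999, 0.048, -0.002]
force: [0.5, 0.1, 0.4]
finger_gap: 0.0001
t 9.15 pos [0.4891 0.1906 0.0933] F [0.54 0.08 0.43] gap 0.0001 xyaw 5.52 z [-0.005 -0.003 -1.   ]
tool shift cm [-0.23 -0.07  4.53]
```

```bash
python3 -m jog '[[-1,-0.2,0,2.5,-0.8],[-1,0,0,2,0],[-1,0,0,0,0]]'; python3 -c "
from h import *
go([.4865,.191,.048])
snap('wrist','w3.png')"
```

```text
t: 9.45
position: [0.4891, 0.1885, 0.0497]
orientation: [0.001, 0.999, 0.054, -0.002]
force: [0.5, 0.0, -0.2]
finger_gap: 0.0005
t 9.45 pos [0.4891 0.1885 0.0497] F [ 0.5   0.02 -0.16] gap 0.0005 xyaw 6.19 z [-0.004 -0.003 -1.   ]
tool shift cm [-0.23 -0.28  0.17]
```

View pics/w3.png

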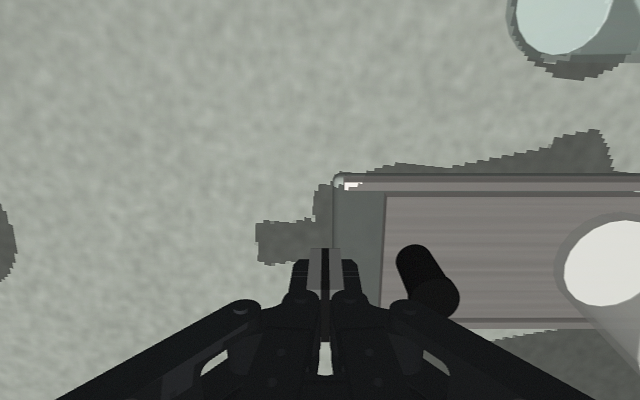

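The shut fingers are about 20 mm from the knob (430,280) and in line with it. I'll push along tool +y.

```bash
python3 -m jog '[[-1,-0.2,1,0.1,0],[-1,0,1,0,0],[-1,0,1,0,0],[-1,0,1,0,0]]';python3 -m jog '[[-1,0,1,0,0],[-1,0,1,0,0],[-1,0,1,0,0],[-1,0,1,0,0]]'; python3 -c "
from h import *
go([.4914+.0104,.1447-.1045,.048])"
```

```text
t: 9.9
position: [0.4949, 0.1466, 0.0549]
orientation: [0.0, 0.999, 0.054, 0.002]
force: [-1.6, 2.2, -1.3]
finger_gap: -0.0
t: 10.3
position: [0.4998, 0.1027, 0.0557]
orientation: [0.0, 0.999, 0.054, 0.002]
force: [0.3, 2.7, -0.8]
finger_gap: -0.0002
t 10.3 pos [0.4998 0.1027 0.0557] F [ 0.29  2.71 -0.78] gap -0.0002 xyaw 6.16 z [ 0.004 -0.    -1.   ]
tool shift cm [-0.47  6.24  0.77]
```

```bash
python3 -m jog '[[-1,-0.1,0.8,0.3,0],[-1,-0.1,0.7,0.2,0],[-1,0,0.5,0,0],[-1,0,0.3,0,0]]';python3 ok.py 1 6; python3 - <<'E'
from h import *
s=snap('side');P=cloud(s);f=s['frame'].astype(int)
t=snap('top','top2.png')
im=cv2.imread('pics/top2.png')[140:250,255:405];cv2.imwrite('pics/top2c.png',cv2.resize(im,None,fx=5,fy=5,interpolation=2))
E
```

```text
t: 10.7
position: [0.5009, 0.0765, 0.0503]
orientation: [0.0, 0.999, 0.053, 0.002]
force: [1.2, 1.6, 2.0]
finger_gap: 0.0001
F [1.2 1.6 2. ] p [0.5009 0.0765 0.0503]
```

View pics/top2c.png

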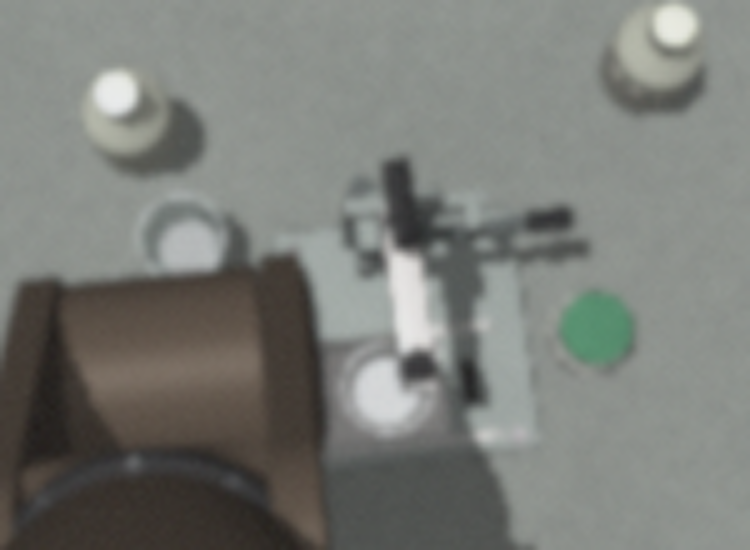

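The tub is nearly under the electrode holder, and the robot's wrist clears the arm. I'll finish the push in 1 mm guarded steps.

```bash
c="python3 ok.py 1 5.5"; j="python3 -m jog"
$j '[[-1,0,0.15,0,0],[-1,0,0.15,0,0]]' >/dev/null && $c && $j '[[-1,0,0.15,0,0],[-1,0,0.15,0,0]]' >/dev/null && $c && $j '[[-1,0,0.1,0,0]]' >/dev/null && $c && $j '[[-1,0,0.1,0,0]]' >/dev/null && $c && $j '[[-1,0,0.1,0,0]]' >/dev/null && $c && $j '[[-1,0,0.1,0,0]]' >/dev/null && $c && $j '[[-1,0,0.1,0,0]]' >/dev/null && $c && $j '[[-1,0,0.1,0,0]]' >/dev/null && $c
```

```text
F [ 0.2  2.6 -0.4] p [0.5011 0.074  0.0503]
F [-0.6  1.9  0.5] p [0.5014 0.0712 0.0504]
F [-0.2  0.9 -1. ] p [0.5015 0.0702 0.0504]
F [0.6 0.9 0.4] p [0.5016 0.0691 0.0504]
F [0.2 1.7 0.3] p [0.5017 0.0681 0.0504]
F [ 0.3  1.3 -0.4] p [0.5018 0.067  0.0504]
F [0.3 1.1 0.2] p [0.5019 0.0659 0.0504]
F [0.3 1.9 0.1] p [0.502  0.0648 0.0504]
```

```bash
c="python3 ok.py 1 5.5"; j="python3 -m jog"
$j '[[-1,0,0.1,0,0]]' >/dev/null && $c && $j '[[-1,0,0.1,0,0]]' >/dev/null && $c && $j '[[-1,0,0.1,0,0]]' >/dev/null && $c && $j '[[-1,0,0.1,0,0]]' >/dev/null && $c && $j '[[-1,0,0.1,0,0]]' >/dev/null && $c && $j '[[-1,0,0.1,0,0]]' >/dev/null && $c&& $j '[[-1,0,0.1,0,0]]' >/dev/null && $c&& $j '[[-1,0,0.1,0,0]]' >/dev/null && $c
```

```text
F [0.6 1.5 0.1] p [0.5021 0.0638 0.0504]
F [-0.3  3.8 -0. ] p [0.5023 0.0627 0.0504]
F [ 0.6  8.9 -0.2] p [0.5024 0.0618 0.0504]
```

The stop was felt: 8.9 N at the wrist, under 15 N. Next I'll back off, rise, and look again at the tub and slide.

```bash
python3 -m jog '[[-1,0,-0.5,0,0],[-1,0,-1.5,0,0],[-1,0,-1.5,0,0],[-1,0,0,-4.5,0],[-1,0,0,-4.5,0],[-1,0,0,-4.5,0],[-1,0,0,-4.5,0],[-1,0,0,-4.5,0]]'; python3 -m jog '[[1,0,0,-4.5,8.5],[1,0,0,-4.5,8.5],[1,0,0,0,8.5],[1,0,0,0,8.5],[1,0,0,0,8.5],[1,0,0,0,8.5],[1,0,0,0,8.5],[1,0,0,0,8.5]]'; python3 - <<'E'
from h import *
print(manip.read_state()['q'].round(2)); go([.6135,-.143,.36])
t=snap('top','top3.png');snap('wrist','w4.png')
im=cv2.imread('pics/top3.png')[140:250,255:405];cv2.imwrite('pics/top3c.png',cv2.resize(im,None,fx=5,fy=5,interpolation=2))
E
```

```text
t: 12.9
position: [0.4934, 0.0983, 0.2765]
orientation: [0.001, 0.999, 0.054, -0.005]
force: [1.0, 0.4, -1.0]
finger_gap: 0.0002
t: 13.7
position: [0.4947, 0.0997, 0.3794]
orientation: [0.0, 0.854, -0.52, 0.002]
force: [-0.2, -0.2, -0.2]
finger_gap: 0.0852
[ 0.14  0.15  1.74 -0.    1.24  2.81]
t 13.7 pos [0.4947 0.0997 0.3794] F [-0.17 -0.21 -0.18] gap 0.0852 xyaw -62.73 z [ 0.003 -0.003 -1.   ]
tool shift cm [27.01  0.57  2.04]
```

View pics/w4.png

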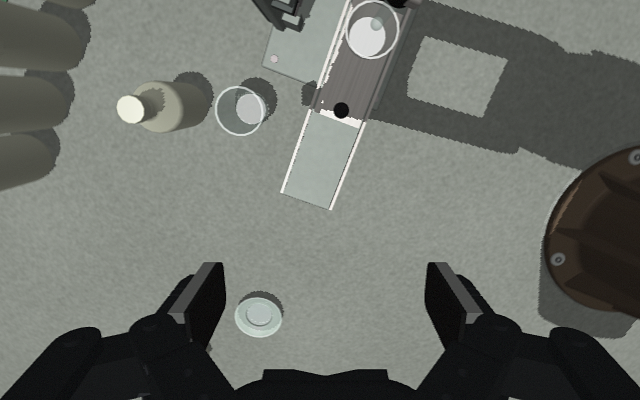

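The tub is at (372,30) with the electrode tip visible over it, and the knob is at (341,110). I'll check the slide position numerically and move toward the tail.

```bash
python3 - <<'E'
from h import *
s=snap('wrist');P=cloud(s);d=s['frame'].max(2)<60
M=np.zeros_like(d);M[95:125,325:360]=1;M&=d&(P[...,2]>.05)&(P[...,2]<.062)
c=np.array(cv2.minAreaRect(P[M].astype(np.float32)[:,:2])[0])
a=np.radians(6.3);x=np.array([np.cos(a),np.sin(a)]);y=np.array([-x[1],x[0]])
r=c-[.603,-.044];print(c,'stand',30+1000*r@x,1000*r@y,'want -60,95')
E
python3 -m jog '[[1,4.5,0.1,-0.4,0],[1,4.5,0.1,-0.4,0],[1,4.5,0.1,-0.4,0],[1,4.5,0.1,0,0],[1,4.5,0.1,0,0],[1,4.5,0.1,0,0],[1,0,0,0,0]]'
python3 -m jog '[[1,0,0,0,7],[1,0,0,0,7],[1,0,0,0,7],[1,0,0,0,0]]'
python3 -c "
from h import *
print(manip.read_state()['q'].round(2)); go([.6135,-.143,.36])"
```

```text
t: 14.55
position: [0.6228, -0.1475, 0.392]
orientation: [0.0, 0.868, -0.497, 0.002]
force: [0.1, 0.6, -0.9]
finger_gap: 0.0854
t: 14.95
position: [0.6224, -0.1487, 0.3902]
orientation: [0.001, 0.764, -0.645, 0.001]
force: [-0.2, -0.1, 1.1]
finger_gap: 0.0854
[-0.28  0.36  1.43 -0.    1.35  2.69]
t 14.95 pos [ 0.6224 -0.1487  0.3902] F [-0.17 -0.1   1.12] gap 0.0854 xyaw -80.34 z [-0.    -0.002 -1.   ]
tool shift cm [-0.72  0.78  3.02]Traceback (most recent call last):
  File "<stdin>", line 4, in <module>
cv2.error: OpenCV(4.12.0) /io/opencv/modules/imgproc/src/convhull.cpp:143: error: (-215:Assertion failed) total >= 0 && (depth == CV_32F || depth == CV_32S) in function 'convexHull'
```

The knob mask was empty. I'll redo it from the saved frame geometry after aligning here, and measure the tail in this view too.

```bash
python3 -m jog '[[1,-0.7,0.8,0,3.3],[1,0,0,0,0],[1,0,0,0,0]]'; python3 - <<'E'
from h import *
s=snap('wrist','w5.png');P=cloud(s);d=s['frame'].max(2)<70
a=np.radians(6.3);x=np.array([np.cos(a),np.sin(a)]);y=np.array([-x[1],x[0]])
for n,lo,hi in(('tail',.138,.156),('knob',.03,.065),('handle',.296,.308)):
    k,L,st,ce=cv2.connectedComponentsWithStats((d&(P[...,2]>lo)&(P[...,2]<hi)).astype(np.uint8))
    for i in range(1,k):
        if st[i,4]>60:
            p=P[L==i].astype(np.float32);b=cv2.minAreaRect(p[:,:2].copy());r=np.array(b[0])-[.603,-.044]
            print(n,st[i],p.mean(0).round(4),np.round(b[0],4),np.round(b[1],4),'stand',(30+1000*r@x).round(1),(1000*r@y).round(1))
go([.6135,-.143,.144])
E
```

```text
t: 15.25
position: [0.6131, -0.1422, 0.39]
orientation: [0.001, 0.751, -0.66, 0.0]
force: [0.1, -0.6, 0.6]
finger_gap: 0.0855
tail [319 150  13  29 230] [ 0.613  -0.1469  0.149 ] [ 0.6131 -0.1436] [0.0132 0.0296] stand 29.1 -100.1
tail [314 219  18  19 190] [ 0.6048 -0.067   0.1463] [ 0.6027 -0.0688] [0.0245 0.0203] stand 27.0 -24.6
knob [374 268  14  16 169] [0.5041 0.0361 0.0499] [0.5031 0.0376] [0.0169 0.014 ] stand -60.3 92.1
knob [609 271  31  47 605] [0.1018 0.0301 0.0425] [0.0968 0.0216] [0.0715 0.0248] stand -465.9 120.7
handle [ 290  323   66   24 1456] [ 0.6023 -0.0467  0.3024] [ 0.602  -0.0448] [0.0489 0.0167] stand 28.9 -0.7
t 15.3 pos [ 0.6131 -0.1422  0.3901] F [ 0.3  -0.15 -0.02] gap 0.0852 xyaw -82.62 z [-0.    -0.002 -1.   ]
tool shift cm [ 0.04 -0.05 24.61]
```

View pics/w5.png

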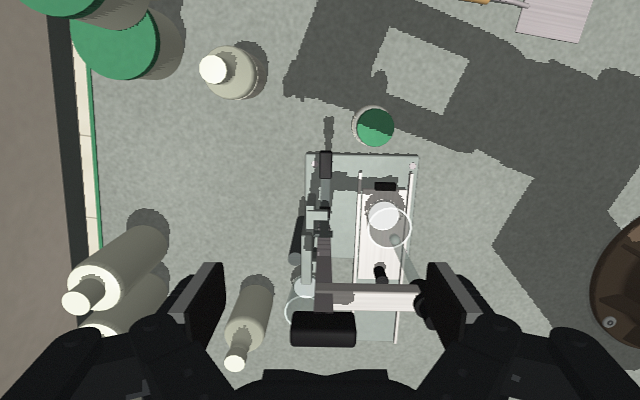

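The tail measures (0.6131, −0.1436) and the jaws straddle it. The knob is at stand (−60, 92), which fits home. I'll descend with the jaws half open.

```bash
python3 -m jog '[[0,0,0,4.5,1],[0,0,0,4.5,0],[0,0,0,4.5,0],[0,0,0,4,0],[0,0,0,0,0],[0,0,0,0,0]]' 20; python3 -c "
from h import *
go([.6133,-.1445,.144])"
```

```text
t: 15.9
position: [0.617, -0.1436, 0.213]
orientation: [-0.001, 0.751, -0.66, 0.004]
force: [0.4, 0.3, 0.6]
finger_gap: 0.0423
t 15.9 pos [ 0.617  -0.1436  0.213 ] F [0.35 0.34 0.64] gap 0.0423 xyaw -82.56 z [ 0.006 -0.004 -1.   ]
tool shift cm [0.01 0.42 6.9 ]
```

```bash
python3 -m jog '[[0,0,0.4,2.5,1],[0,0,0,2.5,0],[0,0,0,1.5,0],[0,0,0,0.2,0]]'; python3 -c "
from h import *
go([.6133,-.1445,.144])"
```

```text
t: 16.3
position: [0.6196, -0.1461, 0.1537]
orientation: [-0.003, 0.747, -0.665, 0.009]
force: [-1.0, -0.6, 0.2]
finger_gap: 0.0431
t 16.3 pos [ 0.6196 -0.1461  0.1537] F [-0.96 -0.59  0.2 ] gap 0.0431 xyaw -83.33 z [ 0.019 -0.007 -1.   ]
tool shift cm [-0.24  0.62  0.95]
```

```bash
python3 -m jog '[[0,-0.1,0.6,0.4,0],[0,0,0.1,0.5,0]]'; python3 -m jog '[[0,0,0,0.1,0]]'; python3 -c "
from h import *
go([.6133,-.1445,.144])"
```

```text
t: 16.5
position: [0.6141, -0.1465, 0.1472]
orientation: [-0.004, 0.747, -0.664, 0.011]
force: [-0.1, 0.3, 0.5]
finger_gap: 0.0425
t: 16.6
position: [0.6142, -0.1466, 0.1466]
orientation: [-0.004, 0.747, -0.664, 0.012]
force: [-0.2, -0.2, -0.1]
finger_gap: 0.0425
t 16.6 pos [ 0.6142 -0.1466  0.1466] F [-0.19 -0.24 -0.06] gap 0.0425 xyaw -83.28 z [ 0.023 -0.009 -1.   ]
tool shift cm [-0.22  0.07  0.26]
```

```bash
python3 -m jog '[[-0.4,-0.1,0.1,0.3,0],[-0.55,0,0,0.1,0],[-1,0,0,0,0],[-1,0,0,0,0],[-1,0,0,0,0]]' 25; python3 -c "
from h import *
go([.6133,-.1445,.144])"
```

```text
t: 17.1
position: [0.613, -0.146, 0.1435]
orientation: [-0.004, 0.747, -0.664, 0.012]
force: [-0.6, -0.3, -0.5]
finger_gap: 0.0136
t 17.1 pos [ 0.613  -0.146   0.1435] F [-0.63 -0.3  -0.46] gap 0.0136 xyaw -83.29 z [ 0.023 -0.009 -1.   ]
tool shift cm [-0.14 -0.05 -0.05]
```

Gripped at 13.6 mm. I'll lift the tail about 13.5 mm.

```bash
python3 -m jog '[[-1,0,0,-0.4,0],[-1,0,0,-0.5,0],[-1,0,0,-0.5,0]]'; python3 ok.py 2 8
```

```text
t: 17.4
position: [0.6127, -0.1451, 0.1574]
orientation: [-0.005, 0.747, -0.664, 0.011]
force: [1.9, 4.6, -5.4]
finger_gap: 0.0131
F [ 1.9  4.6 -5.4] p [ 0.6127 -0.1451  0.1574]
```

```bash
python3 -m jog '[[-1,0,0,0,0],[-1,0,0,0,0]]'; python3 -m jog '[[-1,0,0,0,0],[-1,0,0,0,0],[-1,0,0,0,0],[-1,0,0,0,0]]'; python3 - <<'E'
from h import *
s=snap('top');P=cloud(s);d=s['frame'].max(2)<75
M=d&(abs(P[...,0]-.603)<.03)&(abs(P[...,1]+.045)<.015)&(P[...,2]>.19)
print(M.sum(),np.percentile(P[M][:,2],[10,50,90]))
E
```

```text
t: 17.6
position: [0.6127, -0.145, 0.1583]
orientation: [-0.005, 0.747, -0.664, 0.011]
force: [1.1, 1.5, -4.5]
finger_gap: 0.0134
t: 18.0
position: [0.6127, -0.145, 0.1581]
orientation: [-0.005, 0.747, -0.664, 0.011]
force: [1.6, 2.0, -4.7]
finger_gap: 0.0133
65 [0.27070377 0.27393373 0.27649302]
```

The rail is sinking as expected, with the handle top at 0.274. I'll keep holding.

```bash
python3 -m jog '[[-1,0,0,0,0],[-1,0,0,0,0],[-1,0,0,0,0],[-1,0,0,0,0],[-1,0,0,0,0],[-1,0,0,0,0],[-1,0,0,0,0],[-1,0,0,0,0]]'; python3 -m jog '[[-1,0,0,0,0],[-1,0,0,0,0],[-1,0,0,0,0],[-1,0,0,0,0],[-1,0,0,0,0],[-1,0,0,0,0],[-1,0,0,0,0],[-1,0,0,0,0]]';  python3 -m jog '[[-1,0,0,0,0],[-1,0,0,0,0],[-1,0,0,0,0],[-1,0,0,0,0],[-1,0,0,0,0],[-1,0,0,0,0],[-1,0,0,0,0],[-1,0,0,0,0]]'; python3 - <<'E'
from h import *
for n in('top','side'):
    s=snap(n);P=cloud(s);d=s['frame'].max(2)<75
    M=d&(abs(P[...,0]-.603)<.03)&(abs(P[...,1]+.045)<.015)&(P[...,2]>.19)&(P[...,2]<.32)
    print(n,M.sum(),np.percentile(P[M][:,2],[5,50,95]) if M.any() else 0)
E
```

```text
t: 18.85
position: [0.6127, -0.145, 0.158]
orientation: [-0.005, 0.747, -0.664, 0.011]
force: [1.7, 2.0, -5.1]
finger_gap: 0.0138
t: 19.65
position: [0.6127, -0.145, 0.158]
orientation: [-0.005, 0.747, -0.664, 0.011]
force: [0.8, 2.3, -5.6]
finger_gap: 0.0135
t: 20.45
position: [0.6127, -0.145, 0.158]
orientation: [-0.005, 0.747, -0.664, 0.011]
force: [2.1, 1.3, -4.0]
finger_gap: 0.0131
top 62 [0.22766849 0.23153872 0.23417852]
side 96 [0.20879142 0.22369261 0.23377335]
```

The handle top is at 0.2315, against 0.231 expected for rail 0, so it is fully down. I'll lower the tail back, let go, and retreat upward.

```bash
python3 -m jog '[[-1,0,0,0.5,0],[-1,0,0,0.5,0],[-1,0,0,0.2,0],[0,0,0,0,0],[0,0,0,0,0],[0,0,0,0,0]]'; python3 -m jog '[[0,0,0,-2,0],[0,0,0,-4,0],[0,0,0,-4.5,0],[0,0,0,-4.5,0],[0,0,0,-4.5,0],[0,0,0,-4.5,0],[0,0,0,0,0],[0,0,0,0,0]]'; python3 - <<'E'
from h import *
s=snap('wrist','w6.png');P=cloud(s);d=s['frame'].max(2)<70
a=np.radians(6.3);x=np.array([np.cos(a),np.sin(a)]);y=np.array([-x[1],x[0]])
for n,lo,hi in(('tail',.138,.156),('knob',.03,.065),('handle',.222,.24)):
    k,L,st,ce=cv2.connectedComponentsWithStats((d&(P[...,2]>lo)&(P[...,2]<hi)).astype(np.uint8))
    for i in range(1,k):
        if st[i,4]>60:
            p=P[L==i].astype(np.float32);b=cv2.minAreaRect(p[:,:2].copy());r=np.array(b[0])-[.603,-.044]
            print(n,st[i],p.mean(0).round(4),'stand',(30+1000*r@x).round(1),(1000*r@y).round(1))
go([.6,0,.3])
s=snap('side','side6.png')
b=cv2.imread('pics/side6.png')[130:280,280:400];cv2.imwrite('pics/side6c.png',cv2.resize(b,None,fx=4,fy=4,interpolation=2))
E
```

```text
t: 21.15
position: [0.6132, -0.1459, 0.1456]
orientation: [-0.004, 0.747, -0.664, 0.012]
force: [0.4, -0.8, 0.6]
finger_gap: 0.0428
t: 21.95
position: [0.6071, -0.1428, 0.396]
orientation: [-0.005, 0.748, -0.664, 0.012]
force: [-0.7, 0.4, -0.6]
finger_gap: 0.0425
tail [319 152  13  28 201] [ 0.6128 -0.1465  0.1489] stand 29.0 -99.9
tail [313 230  20  29 153] [ 0.6073 -0.0595  0.1463] stand 37.9 -9.6
knob [616 286  24  34 308] [0.1073 0.0405 0.0422] stand -459.2 132.4
handle [296 273  52  20 932] [ 0.6025 -0.0464  0.2303] stand 29.5 -0.5
t 22.0 pos [ 0.6073 -0.1429  0.3963] F [-0.13 -0.6  -0.07] gap 0.0427 xyaw -83.22 z [ 0.025 -0.009 -1.   ]
tool shift cm [-14.39  -0.73   9.48]
```

View pics/side6c.png

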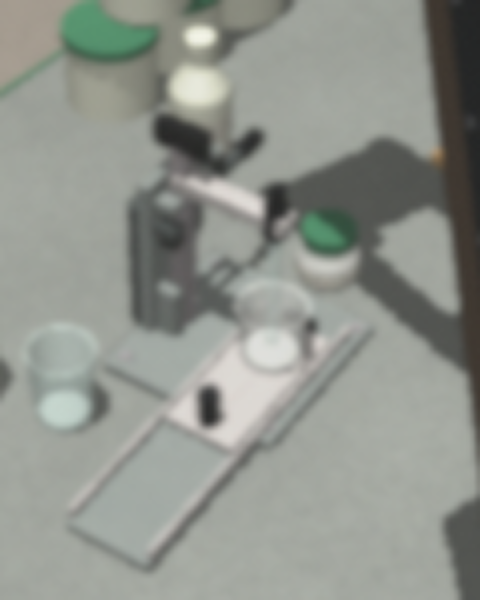

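View pics/w6.png

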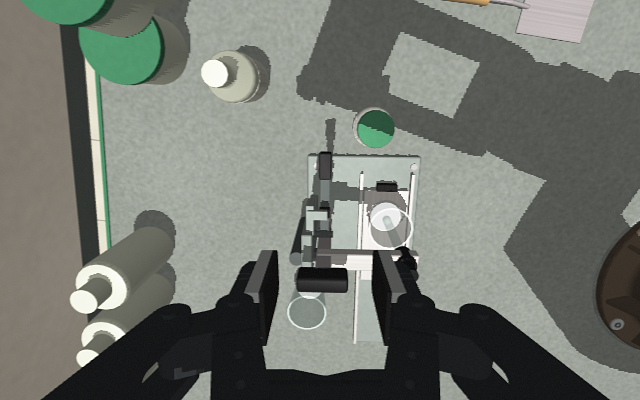

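The side view shows the arm tip (275,205) directly above the tub mouth (272,292). The rail is down, the pawl tail is back at its rest height, and the bystanders are unmoved. Handing in.

```bash
python3 -c "
from station import manip
print(manip.close_job())"
```

```text
the job is handed in; nothing more can be done
None
```

The job is done and handed in at about 22 s of robot time; the hand-in gave no verdict.

- **Rail up:** I raised the rail by its handle, in 4 mm steps and then 1 mm steps. It met the rubber stop at about 0.084 m, pressed with about 11 N. I eased off and let go; the handle top at z = 0.303 matched the top tooth (0.072).
- **Slide home:** I pushed the knob until its rubber stop was felt. The wrist read 8.9 N including about 2 N of friction, under the 15 N limit.
- **Rail down:** I held the pawl tail about 14.5 mm up with 4 to 6 N until the rail was fully down. The handle top then read 0.2315 against 0.231 expected. I lowered the tail and released it.

**Last checks:** The handle top read 0.230 and the tail was back at its starting height. The arm tip is above the tub mouth, the bystanders look unmoved, and the gripper is clear of everything.

**Checks that failed or disagreed:**
- One knob measurement came back empty. The repeat gave stand y = 92 mm against 95, from a partly hidden view, so the home position rests mainly on the felt stop.
- In the last wrist view the knob was hidden, so only the side picture covers it there.
- I could not see the glass electrode tip clearly inside the tub. That it is fully down comes from the rail height.

I viewed 11 pictures, against a plan of about 8.

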